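Read the accumulator's air pressure with the stick gauge

TASK

Check the air pressure in the accumulator: lift the stick gauge out of its rest and press its bell straight down over the valve stem, firmly onto the rubber seat, with a steady push of about 18 N (never more than 30 N) for two seconds, so that the pressure pushes the rod out. Then put the gauge back in its rest as it was, with the rod still out for reading: do not touch the rod, and leave the other things where they stand.

Things in the scene. Friction and masses are not known exactly. Their poses are not given: they have to be found in the camera images.
- vessel: Air accumulator: squat round grey-painted steel pot, 92 mm across and 78 mm high, on a dark steel foot plate 110 x 110 mm with four bolts, fixed to the bench. Origin: centre of the plate's underside, on the axis of the valve; z up.
- vessel_top (a point): Centre of the pot's top, 78 mm over its origin. Here stand, on one axis: a steel neck 28 mm across, on it a black rubber seat 42 mm across, through it the brass valve stem, 10 mm across, tip 24 mm above the seat. The neck is screwed out by a varying, unmeasured amount: the seat's top is 100 to 126 mm above the vessel's origin (stem tip 124 to 150 mm). Feel for it.
- seat (a joint): How far the rubber seat is pressed in (m): 0 free, 1 mm for each 5 N on it, at most 7 mm.
- pin_travel (a joint): How far the valve pin in the stem's tip is pushed in (m): 0 at rest; more than 0.001 while the pressure is really acting on the gauge. The hidden pressure holds the pin up with a force of 6 to 12 N.
- gauge: Stick pressure gauge of bare aluminium and steel, loose, about 0.2 kg. Origin: centre of the rim of its downward-open bell, its lowest point; z up, x along the barrel. Rim 31 mm across, inside 25 mm wide at the rim, 18 mm from 7 mm up and narrowing to 16 mm, 28 mm deep. A sprung probe inside, tip 6 mm above the rim, meets the valve pin 18 mm before the rim reaches the seat.
- gauge_head (a point): Where to grip the gauge, 58 mm above its origin: the head, a block 36 mm (gauge x) x 26 mm (gauge y), from 33 to 78 mm above the origin, grooved on its y faces: grip across y. Under the head a round flange, 44 mm across, from 28 to 33 mm.
- barrel_end (a point): Open end of the barrel (16 mm thick, collar 18 mm), at x = 100 mm, z = 52 mm of the gauge. The barrel leaves the head along +x; the rod comes out here.
- rod: White gauge rod, 8 mm thick, with dark rings every 5 mm, sliding in the barrel along the gauge's x; pushed in, its origin and axes are those of the gauge. It stays out where the pressure has pushed it (friction 0.5 N).
- rod_travel (a joint): How far the rod stands out (m): 0 at the start. The probe, pushed in against 0.75 N per mm, drives it out 2.5 mm for each mm; a true reading is 0.015 to 0.045.
- rest: Rest of the gauge: black plastic, fixed. Block 64 (x) x 60 (y) x 34 mm with an upright through hole 36 mm wide at the origin (centre of its underside); the gauge's bell hangs in it, the flange on the block's top. At home the gauge's origin is 6 mm above the rest's origin and their axes agree.
- rest_fork (a point): Fork of the rest, at its x = 80 mm, where the barrel's axis lies (58 mm above the bench): gap 26 mm wide, fork tips 68 mm high, open upward.
- mandrel: Turned steel mandrel standing on end, 32 mm across, 77 mm high, loose. Leave it. Origin at the centre of its underside.
- oil_bottle: Oil bottle with red spout, 53 mm across, 158 mm high, loose. Leave it. Origin at the centre of its underside.
- tape_roll: Roll of masking tape lying flat, 100 mm across, 24 mm high, loose. Leave it. Origin at the centre of its underside.

How it is judged:
By the outcome, as a careful person would: the job done as asked, in the order asked, and still so for the second after the job is handed in, with the robot touching nothing.
It also fails if it takes over 72 s, if anything falls off the work surface, if the arm or the gripper's body presses on something with over 40 N, if the wrist force passes 120 N, or if a joint passes its speed limit or range.

ROBOT

A 7-joint arm with a two-finger parallel gripper is mounted at the origin on a cart in front of the work surface, level with it; the furniture and walls round the work are solid. World frame = base frame: x ahead of the robot, y to its left, z up, the work surface at z = 0. Lengths are in m, angles in rad, forces in N, time in s.
With the tool pointing down it reaches from about 0.4 to 0.875 m from the base axis. Payload 19.3 kg.
Tool frame: the origin (TCP) lies midway between the tips of the shut fingers; the grasp point (between the pads) lies 19 mm behind it; z points along the fingers, y is the line along which they close (so a half turn about z gives the same grasp; the last joint's range is limited). The gripper opens to 85 mm and grips with 20 to 120 N. Pads are 22 mm wide; open, the fingers measure 114 mm over their backs; the gripper's body (76 mm by 85 mm) begins 54 mm behind the grasp point. The pads swing forward as they close: fully open they stand 13 mm farther back than shut.
Start: joints at [1.059, 0.521, -0.036, 1.599, 0.021, 1.021, -0.113], TCP at [0.267, -0.565, 0.231] pointing down, gripper open.
Joint ranges: [-2.91, 2.91], [-0.3, 2.13], [-1.5, 1.42], [0.17, 2.43], [-1.26, 4.41], [0.16, 1.93], [-2.52, 2.52]. Speed limits (rad/s): [1.89, 1.89, 2.39, 2.39, 3.01, 3.01, 3.01].

INTERFACE

Orientations are given as [roll, pitch, yaw] about the fixed x, y, z axes, in that order (R = Rz(yaw) Ry(pitch) Rx(roll)).
In Python, from workcell import telemetry, grab_frame, calibration, bot, outline_of, landmark_of gives the robot as it stands. The module is installed in compiled form; this text tells all that it offers.
- The arm moves only by the shell command python3 -m inch 'ROWS' [FORCE]. ROWS is JSON, a list of rows, each a list of 7 numbers: the shift along the tool's x, y, z in m, then the turn, a rotation vector about the tool's x, y, z in rad, then the closure, from 0 (fully open) to 1 (shut). A call has 1 to 5 rows; each row shifts and turns the commanded pose from where the row before left it, along the tool's axes as they then stand; what a row does not reach is not made up. A row lasts 1/10 s, in which the tool goes at most 50 mm and 8.59 degrees, less where a joint would pass 70% of its speed; a pose out of reach is approached as far as the arm can. A call is refused whole if a number of a shift passes 0.05 or a number of a turn 0.15, either way. A call with a gripper value outside its range is refused whole. The fingers move at their own pace and stop on an object; FORCE is the grip in N (left out, the last holds). Time passes only in rows, so rows that do not move let the fingers close. It gives the time, the measured TCP pose, the force, the opening and the grip force at its end, in the units of the state.
- telemetry.observe(): the state, without advancing time (a new reading comes with each control period).
- grab_frame(name): name is "scene" or "top"; returns the picture (480x640x3 uint8, red, green, blue); there is no depth.
- calibration(name): a dict with "fovy" (degrees; the focal length in pixels is half the picture's height over the tangent of half this angle, whatever the lens; pixels are square), "cx", "cy" (the principal point, pixels), "dist" ([k1, k2, p1, p2, k3] as OpenCV has them; the pictures are not rectified), "pose" (4x4, takes a point from camera to world coordinates). Camera axes: x right, y down, z forward; pixel columns grow to the right and rows downward; lengths in m; the calibration is good to about 2 mm. A picture is of the moment at which its call begins. calibration takes no time and is no camera call.
- bot.job_done(): hands the job in; it is judged then, once.
Trained networks look in the newest picture that a camera, given by its name, has taken for a name from the list of things; names that differ only in an ending like _2 or _b are one class to them, and where a whole thing is asked for, a point or a joint stands for the part that bears it (a point fixed in the world has none). Each returns a list of dicts, best first, with "score" (0 to 1); they miss things now and then, are a little off and sometimes report something else, mostly with a low value. They report only what shows in the picture. A call takes as long as a camera call.
- outline_of(label, camera): "region" (480x640 bool, what is visible of it) and "rect" ([left, top, right, bottom] in pixels, round what is visible of it).
- landmark_of(label, camera): "xy" ([column, row] in pixels: a listed point, or the origin of a listed thing).
The state is a dict: "clock": time; "qpos": joint angles; "qd": joint speeds; "joint_efforts": joint torques, N m; "position": TCP position; "tool_rot": TCP orientation; "force": force on the tool from outside, world axes, zero at the start; "moment": the same for the moment, N m; "grip_width": finger opening in m; "finger_force": force on a finger pad.
Only numpy, scipy, OpenCV 4.12 (cv2) and the standard library are available. Lean on these libraries where they do the work, as an engineer would, in place of code of your own. Each camera call takes 0.05 s, during which the arm holds its last target. There are 200 camera calls.

## Working session

There is one attempt and no reset: what is moved stays moved. The work goes in short steps, Python scripts to look and compute and a shell command to move; the robot and the scene stay as the last step left them, time stands still between calls to the robot, and variables do not carry over. Pictures are saved under pics/ and viewed, at most 10 in all, crops included, and the job is handed in when it is done.

```bash
mkdir -p pics; cat > h.py <<'E'
import numpy as np, cv2
from workcell import telemetry, grab_frame, calibration, bot, outline_of, landmark_of
def ray(cam,xy):
    c=calibration(cam); f=240/np.tan(np.radians(c["fovy"])/2)
    K=np.array([[f,0,c["cx"]],[0,f,c["cy"]],[0,0,1.]])
    u=cv2.undistortPoints(np.array([[xy]],float),K,np.array(c["dist"],float))[0,0]
    T=np.array(c["pose"]); return T[:3,3],T[:3,:3]@np.array([u[0],u[1],1.])
def at_z(cam,xy,z):
    o,d=ray(cam,xy); return o+d*(z-o[2])/d[2]
def tri(xy1,xy2):
    o1,d1=ray("scene",xy1);o2,d2=ray("top",xy2)
    A=np.c_[d1,-d2]; s=np.linalg.lstsq(A,o2-o1,rcond=None)[0]
    a=o1+s[0]*d1;b=o2+s[1]*d2; return (a+b)/2,np.linalg.norm(a-b)
def proj(cam,p):
    c=calibration(cam); f=240/np.tan(np.radians(c["fovy"])/2)
    K=np.array([[f,0,c["cx"]],[0,f,c["cy"]],[0,0,1.]])
    T=np.linalg.inv(np.array(c["pose"]))
    return cv2.projectPoints(np.array([p],float),cv2.Rodrigues(T[:3,:3])[0],T[:3,3],K,np.array(c["dist"],float))[0][0,0]
E
python3 - <<'E'
from h import *
np.set_printoptions(precision=4,suppress=True)
ims=[]
for c in("scene","top"):
    im=grab_frame(c); cv2.imwrite(f"pics/{c}0.png",im[:,:,::-1])
    print(c,np.array(calibration(c)["pose"])[:3,3],calibration(c)["fovy"])
Z=dict(vessel=0,vessel_top=.078,gauge=.006,gauge_head=.064,barrel_end=.058,rod=.006,rest=0,rest_fork=.058,mandrel=0,oil_bottle=0,tape_roll=0)
for n,z in Z.items():
    r={}
    for c in("scene","top"):
        l=landmark_of(n,c)
        if l: r[c]=l[0]["xy"]; print(n,c,[(np.round(q["xy"],1),round(q["score"],2)) for q in l[:2]],at_z(c,l[0]["xy"],z))
    if len(r)==2: print("   tri",*tri(r["scene"],r["top"]))
print(telemetry.observe())
E
```

```text
scene [0.0926 0.5795 0.8688] 45.159888479639356
top [0.4514 0.073  1.1116] 45.24162982220918
vessel scene [(array([295. , 331.7]), 0.77)] [0.477  0.1912 0.    ]
vessel top [(array([257.1, 287.8]), 0.94)] [0.4816 0.1851 0.    ]
   tri [ 0.4819  0.1862 -0.0111] 2.7391168787112558e-05
vessel_top scene [(array([289.7, 301.8]), 0.78)] [0.4887 0.189  0.078 ]
gauge scene [(array([387. , 201.9]), 0.67), (array([386.1, 303.1]), 0.23)] [ 0.5461 -0.1703  0.006 ]
gauge top [(array([439.8, 252.7]), 0.8)] [ 0.5436 -0.1689  0.006 ]
   tri [ 0.5438 -0.1678  0.0094] 0.0012668646329498643
gauge_head scene [(array([387.7, 180.4]), 0.76)] [ 0.5516 -0.1706  0.064 ]
gauge_head top [(array([446.4, 243.9]), 0.59)] [ 0.5548 -0.169   0.064 ]
   tri [ 0.5534 -0.1701  0.0634] 0.0035014965336606046
barrel_end scene [(array([352.3, 210.4]), 0.89)] [ 0.5555 -0.061   0.058 ]
barrel_end top [(array([390.8, 248. ]), 0.9), (array([349.9, 183.5]), 0.63)] [ 0.5493 -0.067   0.058 ]
   tri [ 0.5529 -0.0647  0.0565] 0.008478743257910452
rest scene [(array([389.6, 202.4]), 0.56)] [ 0.5442 -0.178   0.    ]
rest top [(array([
[... 736 characters left out ...]
ne [(array([199.5, 272.9]), 0.88)] [0.7023 0.2159 0.    ]
tape_roll top [(array([243. , 171.2]), 0.86)] [0.7109 0.212  0.    ]
   tri [ 0.712   0.2121 -0.0113] 0.0038655442650345354
{'clock': 1.2, 'qpos': array([ 1.0588,  0.5214, -0.0363,  1.5995,  0.0212,  1.0211, -0.1128]), 'qd': array([-0.0005,  0.0005,  0.0001, -0.0022, -0.0008, -0.0002, -0.0002]), 'joint_efforts': array([ -0.0017, -92.6844,   1.9769, -37.0246,   0.0178,   0.0019,
         0.0001]), 'position': array([ 0.2672, -0.565 ,  0.2313]), 'tool_rot': array([-3.1415,  0.    ,  0.4417]), 'force': array([-0.1951,  0.01  , -0.0146]), 'moment': array([-0.0116,  0.0216,  0.0277]), 'finger_force': 0.0, 'grip_width': 0.08533133257923212}
```

View pics/top0.png

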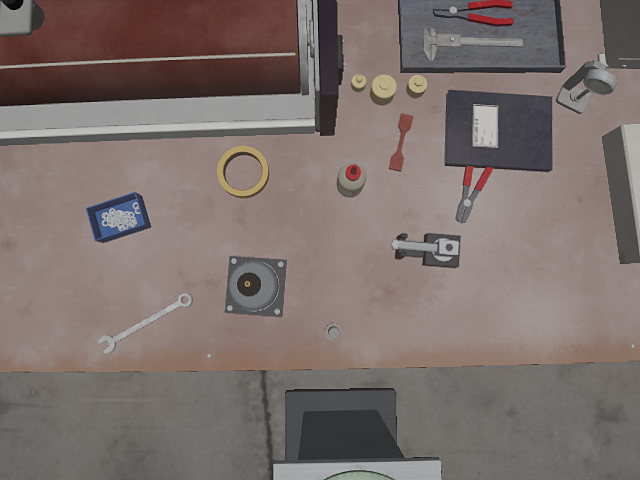

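View pics/scene0.png

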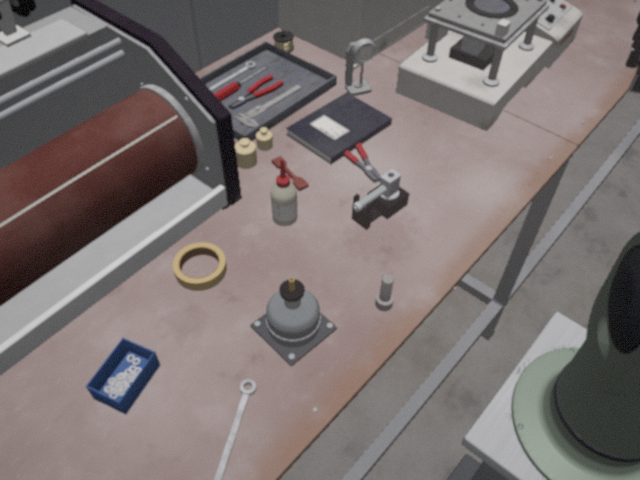

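Top: gauge head at ≈(447,247), barrel to the left ending at ≈(395,244); vessel seat/stem at ≈(248,284). Scene: stem tip ≈(292,281), head ≈(392,180), way clear. I'll take enlarged crops for precision.

```bash
python3 - <<'E'
import cv2,numpy as np
t=cv2.imread("pics/top0.png");s=cv2.imread("pics/scene0.png")
c=lambda im,x,y:cv2.resize(im[y:y+75,x:x+100],None,fx=4,fy=4,interpolation=cv2.INTER_CUBIC)
cv2.imwrite("pics/crop.png",np.vstack([np.hstack([c(t,207,250),c(t,380,212)]),np.hstack([c(s,243,270),c(s,330,160)])]))
E
```

```text
(no output)
```

View pics/crop.png

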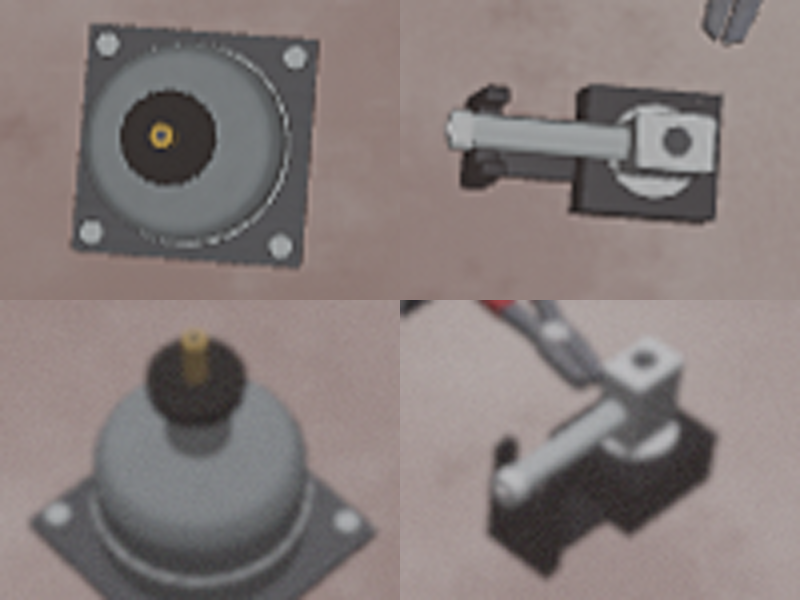

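Crops: stem tip top (246.9,283.4) / scene (291.4,279.1); seat centre top (248.6,284.1); bolts' mean top (254.9,285.8); head top centre top (448.6,246.9) / scene (390.6,174.9); barrel axis top from (437.6,246.9) to (395.1,244.4).

```bash
python3 - <<'E'
from h import *
np.set_printoptions(precision=4,suppress=True)
print("stem",*tri((291.4,279.1),(246.9,283.4)))
print("bolts ctr",at_z("top",(254.9,285.8),.012))
for z in(.1,.113,.126): print("seat",z,at_z("top",(248.6,284.1),z),"tip",at_z("top",(246.9,283.4),z+.024),at_z("scene",(291.4,279.1),z+.024))
print("head",*tri((390.6,174.9),(448.6,246.9)),at_z("top",(448.6,246.9),.084),at_z("scene",(390.6,174.9),.084))
a=at_z("top",(437.6,246.9),.058);b=at_z("top",(395.1,244.4),.058);print(a,b,np.degrees(np.arctan2(*(b-a)[1::-1])))
# rest block top, orientation from its crop edges
q=[(580,87),(721,97),(714,221),(570,212)]
P=np.array([at_z("top",(380-.4+(x-400)/4,212-.4+y/4),.034) for x,y in q]);print(P,P.mean(0))
print([np.degrees(np.arctan2(*(P[i]-P[j])[1::-1])) for i,j in((0,1),(3,2))])
E
```

```text
stem [0.4848 0.1874 0.1424] 0.0014339128828190582
bolts ctr [0.4852 0.1881 0.012 ]
seat 0.1 [0.4856 0.1899 0.1   ] tip [0.486 0.19  0.124] [0.4941 0.1771 0.124 ]
seat 0.113 [0.4852 0.1884 0.113 ] tip [0.4856 0.1885 0.137 ] [0.4871 0.1841 0.137 ]
seat 0.126 [0.4847 0.1869 0.126 ] tip [0.4851 0.187  0.15  ] [0.4801 0.1911 0.15  ]
head [ 0.5466 -0.1688  0.0834] 0.0018510569307041292 [ 0.5473 -0.1682  0.084 ] [ 0.5456 -0.1689  0.084 ]
[ 0.5501 -0.1538  0.058 ] [ 0.5559 -0.0752  0.058 ] 85.76714367318988
[[ 0.5784 -0.1352  0.034 ]
 [ 0.5727 -0.2022  0.034 ]
 [ 0.514  -0.1965  0.034 ]
 [ 0.5193 -0.1284  0.034 ]] [ 0.5461 -0.1656  0.034 ]
[np.float64(85.11668099279412), np.float64(85.50108508229341)]
```

```bash
python3 -m inch '[[0,0,0,0,0,-0.13,0],[0,0,0,0,0,-0.13,0],[0,0,0,0,0,-0.13,0],[0,0,0,0,0,-0.13,0]]' 50; python3 -m inch '[[0,0,0,0,0,-0.13,0],[0,0,0,0,0,-0.13,0],[0,0,0,0,0,-0.13,0],[0,0,0,0,0,-0.13,0],[0,0,0,0,0,-0.01,0]]'
cat > go.py <<'E'
# tool-axis shift to a world TCP target: go.py x y z [yaw]
from h import *; import sys
from scipy.spatial.transform import Rotation as R
s=telemetry.observe(); a=[float(v) for v in sys.argv[1:]]
r=R.from_euler('xyz',s["tool_rot"]); np.set_printoptions(precision=4,suppress=True)
print(s["clock"],s["position"],s["tool_rot"],"F",s["force"],"w",s["grip_width"])
print("shift",r.inv().apply(np.array(a[:3])-s["position"]))
if len(a)>3: print("turn",(r.inv()*R.from_euler('xyz',[np.pi,0,a[3]])).as_rotvec())
E
python3 go.py 0.5467 -0.1685 0.15 1.492
```

```text
clock: 1.6
position: [0.2672, -0.565, 0.2313]
tool_rot: [3.142, 0.0, 0.967]
force: [-0.5, 0.5, -0.3]
grip_width: 0.0854
finger_force: 0.0
clock: 2.1
position: [0.2671, -0.5651, 0.2313]
tool_rot: [3.141, -0.0, 1.494]
force: [-0.2, -1.2, -0.1]
grip_width: 0.0857
finger_force: 0.0
2.1 [ 0.2671 -0.5651  0.2313] [ 3.1414 -0.0001  1.4943] F [-0.2226 -1.2294 -0.1381] w 0.08574196223393239
shift [0.4168 0.2485 0.0813]
turn [ 0.0001 -0.0001  0.0023]
```

```bash
python3 -m inch '[[0.04,0.024,0,0,0,0,0],[0.04,0.024,0,0,0,0,0],[0.04,0.024,0,0,0,0,0],[0.04,0.024,0,0,0,0,0],[0.04,0.024,0,0,0,0,0]]' >/dev/null; python3 -m inch '[[0.04,0.024,0,0,0,0,0],[0.04,0.024,0,0,0,0,0],[0.04,0.024,0,0,0,0,0],[0.04,0.024,0,0,0,0,0],[0.04,0.024,0,0,0,0,0]]'; python3 -m inch '[[0,0,0,0,0,0,0],[0,0,0,0,0,0,0]]' >/dev/null
python3 go.py 0.5467 -0.1685 0.047 1.492
```

```text
clock: 3.1
position: [0.5389, -0.1836, 0.2315]
tool_rot: [3.141, 0.0, 1.487]
force: [1.3, -0.8, 0.0]
grip_width: 0.0853
finger_force: 0.0
3.3 [ 0.5384 -0.1842  0.2312] [-3.1414 -0.0001  1.4907] F [ 0.1655 -0.6022 -0.72  ] w 0.08528063631781359
shift [0.0163 0.007  0.1842]
turn [-0.0002 -0.0001 -0.0013]
```

```bash
python3 -m inch '[[0.016,0.007,0,0,0,0,0],[0,0,0.03,0,0,0,0],[0,0,0.03,0,0,0,0],[0,0,0,0,0,0,0]]' ; python3 go.py 0.5467 -0.1685 0.047 1.492
python3 - <<'E'
from h import *
t=grab_frame("top")[:,:,::-1];s=grab_frame("scene")[:,:,::-1]
c=lambda im,x,y:cv2.resize(im[y:y+150,x:x+200],None,fx=2,fy=2,interpolation=cv2.INTER_CUBIC)
cv2.imwrite("pics/pre.png",np.hstack([c(t,350,170),c(s,290,80)]))
E
```

```text
clock: 3.7
position: [0.5439, -0.1707, 0.1684]
tool_rot: [-3.136, -0.0, 1.488]
force: [-0.8, -0.5, -0.7]
grip_width: 0.0851
finger_force: 0.0
3.7 [ 0.5439 -0.1707  0.1684] [-3.1364 -0.0005  1.4882] F [-0.8229 -0.547  -0.6984] w 0.08512451091287214
shift [0.0024 0.0032 0.1214]
turn [-0.0052 -0.0005 -0.0037]
```

View pics/pre.png

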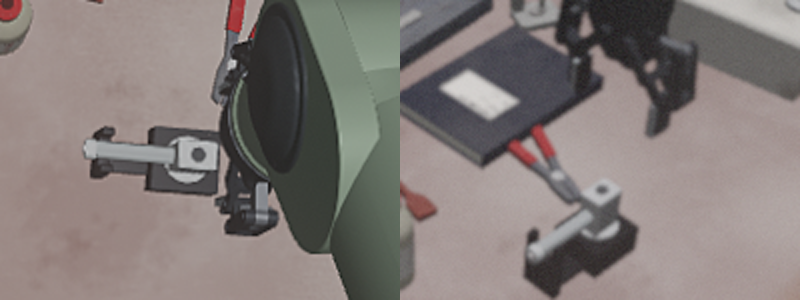

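```bash
python3 - <<'E'
from h import *
p=telemetry.observe()["position"]
for z in(.17,.2,.23): print(z,proj("top",[p[0],p[1],z]),proj("scene",[p[0],p[1],z]))
E
python3 -m inch '[[0.002,0.003,0.02,0,0,0,0],[0,0,0,0,0,0,0]]'; python3 go.py 0.5467 -0.1685 0.047 1.492
```

```text
0.17 [461.99750135 242.66201783] [395.58698691 140.67603694]
0.2 [466.70858931 240.71932133] [397.32586685 127.99446722]
0.23 [471.73084237 238.64753449] [399.13228195 114.78535609]
clock: 4.0
position: [0.5493, -0.1684, 0.1514]
tool_rot: [-3.141, -0.0, 1.49]
force: [0.0, -0.5, 0.9]
grip_width: 0.0853
finger_force: 0.0
4.0 [ 0.5493 -0.1684  0.1514] [-3.1411 -0.      1.4905] F [ 0.0025 -0.5456  0.8593] w 0.08532298877043876
shift [-0.0003 -0.0025  0.1044]
turn [-0.0004 -0.     -0.0015]
```

```bash
python3 -m inch '[[0,-0.001,0.03,0,0,0,0],[0,0,0.03,0,0,0,0],[0,0,0.025,0,0,0,0],[0,0,0.015,0,0,0,0],[0,0,0,0,0,0,0]]'; python3 -m inch '[[0,0,0,0,0,0,0]]' >/dev/null;  python3 go.py 0.5467 -0.1685 0.047 1.492
```

```text
clock: 4.5
position: [0.5481, -0.1681, 0.0509]
tool_rot: [-3.14, -0.0, 1.491]
force: [-0.6, -0.7, 0.4]
grip_width: 0.0852
finger_force: 0.0
4.6 [ 0.5491 -0.1682  0.0526] [3.1404 0.0003 1.4914] F [ 0.4189 -0.8349  0.6547] w 0.08528523683996429
shift [-0.0005 -0.0024  0.0056]
turn [ 0.0012  0.0003 -0.0006]
```

```bash
python3 -m inch '[[0,-0.002,0.005,0,0,0,0],[0,0,0,0,0,0,0.3],[0,0,0,0,0,0,0.5],[0,0,0,0,0,0,0.6],[0,0,0,0,0,0,0.7]]' 50; python3 -m inch '[[0,0,0,0,0,0,0.8],[0,0,0,0,0,0,0.9],[0,0,0,0,0,0,1],[0,0,0,0,0,0,1],[0,0,0,0,0,0,1]]' 60;  python3 go.py 0.5467 -0.1685 0.047 1.492
```

```text
clock: 5.1
position: [0.5466, -0.1678, 0.0465]
tool_rot: [3.141, 0.0, 1.492]
force: [-0.2, 0.3, -0.2]
grip_width: 0.0282
finger_force: 0.0
clock: 5.6
position: [0.5467, -0.1678, 0.0467]
tool_rot: [3.141, 0.0, 1.492]
force: [-0.5, -0.0, 5.0]
grip_width: 0.0254
finger_force: 58.7
5.6 [ 0.5467 -0.1678  0.0467] [3.1411 0.0001 1.4917] F [-0.4693 -0.0225  4.9751] w 0.025364996852936174
shift [-0.0007  0.0001 -0.0003]
turn [ 0.0005  0.0001 -0.0003]
```

```bash
python3 -m inch '[[0,0,-0.01,0,0,0,1],[0,0,-0.02,0,0,0,1],[0,0,-0.03,0,0,0,1],[0,0,-0.035,0,0,0,1],[0,0,-0.035,0,0,0,1]]' 100; python3 -m inch '[[0,0,-0.035,0,0,0,1],[0,0,-0.02,0,0,0,1],[0,0,0,0,0,0,1],[0,0,0,0,0,0,1]]';  python3 go.py 0.485 0.1878 0.232 1.492
```

```text
clock: 6.1
position: [0.546, -0.1676, 0.178]
tool_rot: [-3.141, -0.0, 1.492]
force: [-0.2, -0.6, -2.5]
grip_width: 0.0251
finger_force: 98.1
clock: 6.5
position: [0.5461, -0.1678, 0.2313]
tool_rot: [-3.142, 0.0, 1.492]
force: [0.3, 0.3, -2.8]
grip_width: 0.025
finger_force: 98.2
6.5 [ 0.5461 -0.1678  0.2313] [-3.1415  0.0002  1.4917] F [ 0.3229  0.2701 -2.803 ] w 0.025045887337657252
shift [ 0.3497 -0.089  -0.0008]
turn [-0.0001  0.0002 -0.0003]
```

```bash
python3 -m inch '[[0.02,-0.005,0,0,0,0,1],[0.03,-0.008,0,0,0,0,1],[0.035,-0.009,0,0,0,0,1],[0.035,-0.009,0,0,0,0,1],[0.035,-0.009,0,0,0,0,1]]' >/dev/null; python3 -m inch '[[0.035,-0.009,0,0,0,0,1],[0.035,-0.009,0,0,0,0,1],[0.035,-0.009,0,0,0,0,1],[0.03,-0.008,0,0,0,0,1],[0.03,-0.008,0,0,0,0,1]]'; python3 -m inch '[[0.02,-0.004,0,0,0,0,1],[0.01,-0.002,0,0,0,0,1],[0,0,0,0,0,0,1],[0,0,0,0,0,0,1]]' >/dev/null;  python3 go.py 0.485 0.1878 0.232 1.492
python3 - <<'E'
from h import *
np.set_printoptions(precision=4,suppress=True)
t=grab_frame("top")[:,:,::-1];s=grab_frame("scene")[:,:,::-1]
for n in("gauge","gauge_head","barrel_end"):
    for c in("scene","top"): print(n,c,[(np.round(q["xy"],1),round(q["score"],2)) for q in landmark_of(n,c)[:2]])
c=lambda im,x,y:cv2.resize(im[y:y+150,x:x+133],None,fx=3,fy=3,interpolation=cv2.INTER_CUBIC)
cv2.imwrite("pics/over.png",np.hstack([c(t,180,200),c(s,225,190)]))
E
```

```text
clock: 7.5
position: [0.4878, 0.1588, 0.2301]
tool_rot: [-3.139, 0.001, 1.492]
force: [1.5, -0.0, -1.7]
grip_width: 0.0247
finger_force: 98.2
7.9 [0.4854 0.187  0.2307] [-3.1407  0.0009  1.491 ] F [ 0.1391 -0.6498 -3.4392] w 0.025077265385121967
shift [ 0.0008 -0.0004 -0.0013]
turn [-0.0009  0.0009 -0.001 ]
gauge scene [(array([289.5, 259.8]), 0.68), (array([289.5, 231.4]), 0.59)]
gauge top []
gauge_head scene [(array([288.2, 231.3]), 0.86)]
gauge_head top []
barrel_end scene [(array([233.8, 275.1]), 0.59)]
barrel_end top []
```

View pics/over.png

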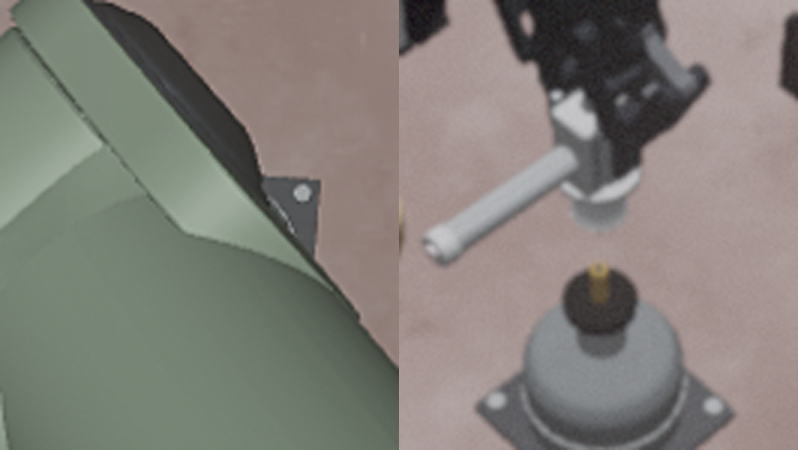

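Scene: bell axis at column ≈291.5 (rim centre row ≈260.5), stem column ≈291.6: aligned across; check against projections.

```bash
python3 - <<'E'
from h import *
p=telemetry.observe()["position"]
print("rim expected",proj("scene",[p[0],p[1]-.0005,p[2]-.0407]),"stem expected",proj("scene",[.485,.1878,.142]),"per 5mm x,y",proj("scene",[p[0]+.005,p[1],.19])-proj("scene",[p[0],p[1],.19]),proj("scene",[p[0],p[1]+.005,.19])-proj("scene",[p[0],p[1],.19]))
E
```

```text
rim expected [289.82019596 259.46736021] stem expected [290.7006367  279.27752488] per 5mm x,y [-2.40358571 -1.69100939] [-2.25453886  1.9146638 ]
```

```bash
python3 -m inch '[[0.001,0,0.015,0,0,0,1],[0,0,0.015,0,0,0,1],[0,0,0.005,0,0,0,1],[0,0,0,0,0,0,1],[0,0,0,0,0,0,1]]'; python3 go.py 0.485 0.1878 0.190 1.492;for i in 1 2 3 4 ; do python3 -c "
from workcell import telemetry;print(telemetry.observe()['force'])"; python3 -m inch '[[0,0,0,0,0,0,1]]' >/dev/null; done
```

```text
clock: 8.8
position: [0.4857, 0.1892, 0.1968]
tool_rot: [3.141, -0.0, 1.492]
force: [-0.3, -1.1, -2.4]
grip_width: 0.025
finger_force: 98.2
8.8 [0.4857 0.1892 0.1968] [ 3.1411 -0.0003  1.4917] F [-0.2765 -1.0603 -2.4438] w 0.025007957702230476
shift [-0.0015 -0.0005  0.0068]
turn [ 0.0004 -0.0003 -0.0003]
[-0.27654947 -1.06030443 -2.44376484]
[ 0.43118899  0.13120137 -2.35969973]
[ 0.31498192 -0.04022818 -2.73711043]
[ 0.74158523 -0.31575376 -1.43461654]
```

```bash
for k in 1; do python3 -m inch '[[0,0,0.004,0,0,0,1],[0,0,0.004,0,0,0,1],[0,0,0,0,0,0,1]]'; python3 go.py 0.485 0.1878 0.190 | sed -n 1p; python3 -m inch '[[0,0,0.004,0,0,0,1],[0,0,0.003,0,0,0,1],[0,0,0,0,0,0,1]]'>/dev/null; python3 go.py 0.485 0.1878 0.190 | sed -n 1p;  done
```

```text
clock: 9.5
position: [0.4851, 0.189, 0.1876]
tool_rot: [-3.141, 0.0, 1.492]
force: [0.7, -0.5, -2.2]
grip_width: 0.0251
finger_force: 98.2
9.5 [0.4851 0.189  0.1876] [-3.1406  0.0004  1.4918] F [ 0.676  -0.5072 -2.2037] w 0.02514009552846283
9.8 [0.4852 0.189  0.1808] [-3.141   0.0003  1.4918] F [-0.4805 -0.4333 -2.3058] w 0.02473402717657132
```

```bash
for k in 1; do python3 -m inch '[[0,0,0.002,0,0,0,1],[0,0,0.002,0,0,0,1]]'>/dev/null; python3 go.py 0.485 0.1878 0.190 | sed -n 1p; python3 -m inch '[[0,0,0.002,0,0,0,1],[0,0,0.002,0,0,0,1]]'>/dev/null; python3 go.py 0.485 0.1878 0.190 | sed -n 1p; python3 -m inch '[[0,0,0.002,0,0,0,1],[0,0,0.002,0,0,0,1]]'>/dev/null; python3 go.py 0.485 0.1878 0.190 | sed -n 1p;  done
```

```text
10.0 [0.4855 0.1892 0.1772] [ 3.1414 -0.0001  1.4918] F [ 0.3702  0.3088 -1.9786] w 0.024943182696132358
10.2 [0.4855 0.1892 0.1733] [ 3.1414 -0.0001  1.4917] F [ 0.1955 -0.3719  2.3659] w 0.02532523489081619
10.4 [0.4855 0.1892 0.1693] [ 3.1413 -0.0001  1.4917] F [-1.7109 -0.2934  5.1221] w 0.025074527463988375
```

```bash
for k in 1; do python3 -m inch '[[0,0,0.002,0,0,0,1],[0,0,0.001,0,0,0,1]]'>/dev/null; python3 go.py 0.485 0.1878 0.190 | sed -n 1p; python3 -m inch '[[0,0,0.002,0,0,0,1],[0,0,0.001,0,0,0,1]]'>/dev/null; python3 go.py 0.485 0.1878 0.190 | sed -n 1p; python3 -m inch '[[0,0,0.001,0,0,0,1],[0,0,0.001,0,0,0,1]]'>/dev/null; python3 go.py 0.485 0.1878 0.190 | sed -n 1p;  done
```

```text
10.6 [0.4856 0.1892 0.1663] [ 3.1413 -0.0001  1.4917] F [-1.168   0.0845  7.3632] w 0.02505859842091257
10.8 [0.4856 0.1892 0.1634] [ 3.1412 -0.0001  1.4918] F [-1.1731 -0.7428  8.1406] w 0.02499508617748089
11.0 [0.4856 0.1892 0.1616] [ 3.1411 -0.0002  1.4917] F [-2.5271 -1.0364  9.0465] w 0.025164464681555882
```

```bash
for k in 1; do python3 -m inch '[[0,0,0.001,0,0,0,1],[0,0,0,0,0,0,1]]'>/dev/null; python3 go.py 0.485 0.1878 0.190 | sed -n 1p; python3 -m inch '[[0,0,0.001,0,0,0,1],[0,0,0,0,0,0,1]]'>/dev/null; python3 go.py 0.485 0.1878 0.190 | sed -n 1p; python3 -m inch '[[0,0,0.0005,0,0,0,1],[0,0,0,0,0,0,1]]'>/dev/null; python3 go.py 0.485 0.1878 0.190 | sed -n 1p;  done
```

```text
11.2 [0.4856 0.1892 0.1605] [ 3.1411 -0.0002  1.4918] F [-1.5866 -1.4025 10.3895] w 0.025201597122657834
11.4 [0.4856 0.1893 0.1596] [ 3.141  -0.0002  1.4917] F [-1.9119 -1.7048 11.5996] w 0.025470252464491073
11.6 [0.4857 0.1893 0.1592] [ 3.1409 -0.0002  1.4918] F [-2.5881 -1.8546 12.4924] w 0.024637378592273135
```

```bash
for k in 1; do python3 -m inch '[[-0.0012,-0.0008,0,0,0,0,1],[0,0,0,0,0,0,1]]'>/dev/null; python3 go.py 0.485 0.1878 0.190 | sed -n 1p; python3 -m inch '[[0,0,0.001,0,0,0,1],[0,0,0,0,0,0,1]]'>/dev/null; python3 go.py 0.485 0.1878 0.190 | sed -n 1p; done
```

```text
11.8 [0.4854 0.1889 0.1596] [ 3.1394 -0.0019  1.492 ] F [-0.7571  2.0357 11.9155] w 0.024596064325507865
12.0 [0.4854 0.1889 0.1587] [ 3.1394 -0.0017  1.4921] F [ 0.0835  1.93   15.9169] w 0.02477702537490153
```

```bash
for i in 1 2 3 4 5 6; do python3 -m inch '[[0,0,0,0,0,0,1],[0,0,0,0,0,0,1],[0,0,0,0,0,0,1],[0,0,0,0,0,0,1],[0,0,0,0,0,0,1]]'>/dev/null;  python3 go.py 0.485 0.1878 0.190 | sed -n 1p; done
python3 - <<'E'
from h import *
s=grab_frame("scene")[:,:,::-1]
cv2.imwrite("pics/press.png",cv2.resize(s[200:350,190:340],None,fx=4,fy=4,interpolation=cv2.INTER_CUBIC))
E
```

```text
12.5 [0.4854 0.1889 0.1587] [ 3.1394 -0.0017  1.492 ] F [-0.421   2.5506 15.2225] w 0.024829968438314583
13.0 [0.4854 0.1889 0.1587] [ 3.1394 -0.0017  1.492 ] F [-0.4874  2.6246 15.9696] w 0.025116156749381235
13.5 [0.4854 0.1889 0.1588] [ 3.1393 -0.0017  1.492 ] F [-0.3289  1.9295 14.9913] w 0.024985720905097306
14.0 [0.4854 0.1889 0.1587] [ 3.1394 -0.0017  1.492 ] F [-1.2523  2.1667 15.3081] w 0.02513351042819731
14.5 [0.4854 0.1889 0.1587] [ 3.1394 -0.0017  1.492 ] F [-0.2623  0.968  15.4053] w 0.025222589326569626
15.0 [0.4854 0.1889 0.1587] [ 3.1394 -0.0017  1.492 ] F [-0.1363  1.3503 15.2661] w 0.025332307655178632
```

View pics/press.png

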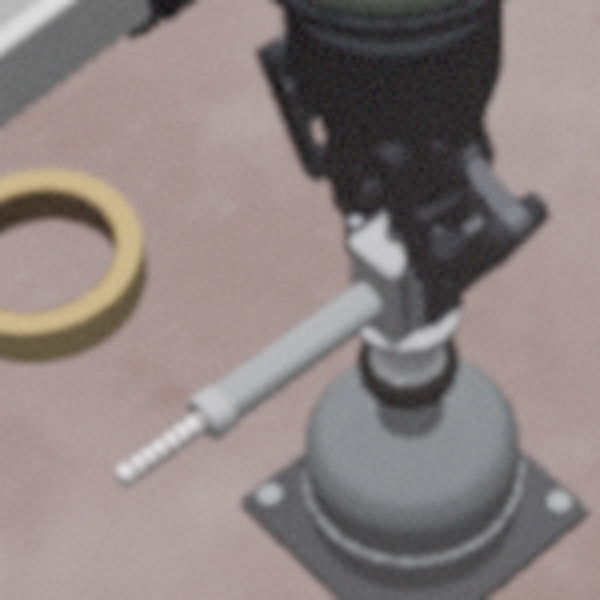

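Rod is out: its tip at scene ≈(221,317), collar end ≈(241,303). Check its travel.

```bash
python3 - <<'E'
from h import *
for t in(0,.03,.035,.04,.045):
    x=.1+t; print(t,proj("scene",[.4854+x*np.cos(1.492),.1885+x*np.sin(1.492),.170]))
E
```

```text
0 [239.43567289 305.4484441 ]
0.03 [223.3573659  317.29817155]
0.035 [220.63074211 319.30767179]
0.04 [217.89055182 321.32716337]
0.045 [215.13673382 323.35669127]
```

```bash
python3 -m inch '[[0,0,-0.003,0,0,0,1],[0,0,-0.008,0,0,0,1],[0,0,-0.015,0,0,0,1],[0,0,-0.02,0,0,0,1],[0,0,-0.02,0,0,0,1]]' ; python3 -m inch '[[0,0,-0.008,0,0,0,1],[0,0,0,0,0,0,1],[0,0,0,0,0,0,1]]' >/dev/null; python3 go.py 0.5465 -0.1678 0.232 1.4917
```

```text
clock: 15.55
position: [0.4842, 0.1878, 0.2242]
tool_rot: [-3.141, 0.0, 1.492]
force: [0.4, 0.4, -2.0]
grip_width: 0.0248
finger_force: 99.0
15.85 [0.4843 0.1877 0.231 ] [-3.1409  0.0005  1.4916] F [-0.1205  0.1084 -1.9794] w 0.02492271162226848
shift [-0.3495  0.0902 -0.0009]
turn [-0.0007  0.0005 -0.0001]
```

```bash
python3 -m inch '[[-0.01,0.003,0,0,0,0,1],[-0.02,0.005,0,0,0,0,1],[-0.03,0.008,0,0,0,0,1],[-0.03,0.008,0,0,0,0,1],[-0.03,0.008,0,0,0,0,1]]' >/dev/null; python3 -m inch '[[-0.03,0.008,0,0,0,0,1],[-0.03,0.008,0,0,0,0,1],[-0.03,0.008,0,0,0,0,1],[-0.03,0.008,0,0,0,0,1],[-0.03,0.008,0,0,0,0,1]]' >/dev/null; python3 -m inch '[[-0.03,0.008,0,0,0,0,1],[-0.03,0.006,0,0,0,0,1],[-0.0195,0.004,0,0,0,0,1],[0,0,0,0,0,0,1],[0,0,0,0,0,0,1]]' >/dev/null; python3 -m inch '[[0,0,0,0,0,0,1],[0,0,0,0,0,0,1]]' >/dev/null; python3 go.py 0.5465 -0.1678 0.0467 1.4917
```

```text
17.55 [ 0.5466 -0.1668  0.2317] [-3.1414 -0.0002  1.493 ] F [ 0.3722  0.1016 -1.691 ] w 0.02521534911006541
shift [-0.0011  0.      0.185 ]
turn [-0.0002 -0.0002  0.0013]
```

```bash
python3 -m inch '[[-0.001,0,0.03,0,0,0,1],[0,0,0.04,0,0,0,1],[0,0,0.04,0,0,0,1],[0,0,0.022,0,0,0,1],[0,0,0,0,0,0,1]]' >/dev/null; python3 -m inch '[[0,0,0,0,0,0,1],[0,0,0,0,0,0,1],[0,0,0,0,0,0,1]]' >/dev/null; python3 go.py 0.5465 -0.1678 0.0467 1.4917
python3 - <<'E'
from h import *
t=grab_frame("top")[:,:,::-1];s=grab_frame("scene")[:,:,::-1]
c=lambda im,x,y:cv2.resize(im[y:y+120,x:x+130],None,fx=3,fy=3,interpolation=cv2.INTER_CUBIC)
cv2.imwrite("pics/back.png",np.hstack([c(t,360,180),c(s,310,120)]))
E
```

```text
18.35 [ 0.5473 -0.1687  0.1012] [3.1394 0.0005 1.4918] F [-0.378  -0.6119 -2.8599] w 0.02471815771342134
shift [ 0.0009 -0.001   0.0545]
turn [0.0022 0.0005 0.0001]
```

View pics/back.png

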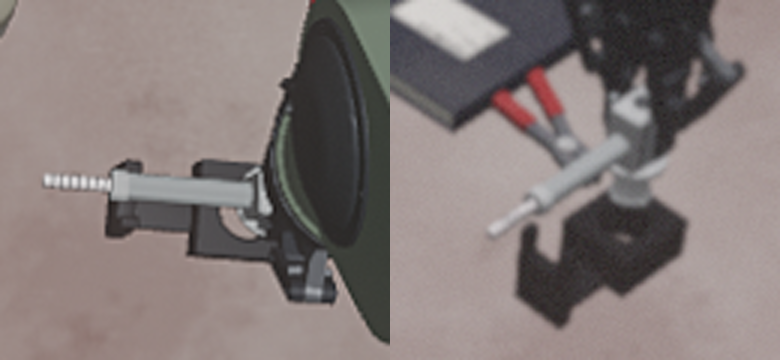

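Gauge hangs over the hole with barrel over the fork, rod out and clear; descending.

```bash
python3 -m inch '[[0.0008,-0.0008,0.008,0,0,0,1],[0,0,0.008,0,0,0,1],[0,0,0,0,0,0,1]]' >/dev/null;python3 go.py 0.5465 -0.1678 0.0467 1.4917;  python3 -m inch '[[0,0,0.004,0,0,0,1],[0,0,0.004,0,0,0,1],[0,0,0,0,0,0,1]]' >/dev/null; python3 go.py 0.5465 -0.1678 0.0467 1.4917
```

```text
18.75 [ 0.5451 -0.1674  0.0824] [-3.1396 -0.0004  1.4919] F [-0.8957 -0.3106 -2.893 ] w 0.024962842672605366
shift [-0.0003  0.0015  0.0357]
turn [-0.002  -0.0004  0.0002]
19.05 [ 0.5456 -0.1676  0.0752] [-3.1408 -0.0002  1.4918] F [-0.1763  0.0677 -2.7384] w 0.02508048917752204
shift [-0.0002  0.001   0.0285]
turn [-0.0008 -0.0002  0.0001]
```

```bash
python3 -m inch '[[0,0.0008,0.002,0,0,0,1],[0,0,0.002,0,0,0,1],[0,0,0,0,0,0,1]]' >/dev/null;python3 go.py 0.5465 -0.1678 0.0467 1.4917;  python3 -m inch '[[0,0,0.003,0,0,0,1],[0,0,0.003,0,0,0,1],[0,0,0,0,0,0,1]]' >/dev/null; python3 go.py 0.5465 -0.1678 0.0467 1.4917
```

```text
19.35 [ 0.5466 -0.1677  0.0716] [-3.1414 -0.0001  1.4918] F [ 1.3219 -0.805  -3.1363] w 0.02475606421052284
shift [-0.0001 -0.0001  0.0249]
turn [-0.0002 -0.0001  0.0001]
19.65 [ 0.5464 -0.1677  0.0654] [-3.1411 -0.0001  1.4918] F [-0.2782 -0.1797 -2.3786] w 0.025061236434798313
shift [-0.0001  0.0001  0.0187]
turn [-0.0005 -0.0001  0.0001]
```

In the hole, no contact force.

```bash
python3 -m inch '[[0,0,0.004,0,0,0,1],[0,0,0.005,0,0,0,1],[0,0,0.004,0,0,0,1],[0,0,0,0,0,0,1]]' >/dev/null;python3 go.py 0.5465 -0.1678 0.0467 1.4917;  python3 -m inch '[[0,0,0.002,0,0,0,1],[0,0,0.002,0,0,0,1],[0,0,0,0,0,0,1]]' >/dev/null; python3 go.py 0.5465 -0.1678 0.0467 1.4917
```

```text
20.05 [ 0.5463 -0.1676  0.0521] [-3.1406 -0.0002  1.4918] F [-0.1061 -0.3729 -2.4757] w 0.02470082032722151
shift [-0.0002  0.0002  0.0054]
turn [-0.001  -0.0002  0.0001]
20.35 [ 0.5466 -0.1677  0.0486] [-3.1414 -0.      1.4918] F [ 0.5308  0.277  -2.0384] w 0.025258281214485083
shift [-0.0001 -0.0001  0.0019]
turn [-0.0002 -0.      0.0001]
```

```bash
python3 -m inch '[[0,0,0.001,0,0,0,1],[0,0,0.001,0,0,0,1],[0,0,0,0,0,0,1]]' >/dev/null;python3 go.py 0.5465 -0.1678 0.0467 1.4917;  python3 -m inch '[[0,0,0.0005,0,0,0,1],[0,0,0,0,0,0,1]]' >/dev/null; python3 go.py 0.5465 -0.1678 0.0467 1.4917
```

```text
20.65 [ 0.5467 -0.1677  0.0468] [3.1415 0.     1.4918] F [-0.6962 -0.2613 -2.4204] w 0.024658471425577966
shift [-0.0001 -0.0002  0.0001]
turn [0.0001 0.     0.0001]
20.85 [ 0.5467 -0.1678  0.0467] [3.1414 0.0002 1.4917] F [-3.0432  0.979   7.7472] w 0.025125972706632478
shift [-0.     -0.0002  0.    ]
turn [ 0.0002  0.0002 -0.    ]
```

```bash
python3 -m inch '[[0,0,-0.0003,0,0,0,0.68],[0,0,0,0,0,0,0.6],[0,0,0,0,0,0,0.4],[0,0,0,0,0,0,0.2],[0,0,0,0,0,0,0]]' 20; python3 -m inch '[[0,0,0,0,0,0,0],[0,0,0,0,0,0,0],[0,0,-0.01,0,0,0,0],[0,0,-0.03,0,0,0,0],[0,0,-0.03,0,0,0,0]]'; python3 -m inch '[[0,0,-0.04,0,0,0,0],[0,0,-0.04,0,0,0,0],[0,0,-0.03,0,0,0,0],[-0.04,0,0,0,0,0,0],[-0.04,0,0,0,0,0,0]]'; python3 -m inch '[[-0.04,0,0,0,0,0,0],[-0.04,0,0,0,0,0,0],[-0.04,0,0,0,0,0,0],[0,0,0,0,0,0,0],[0,0,0,0,0,0,0]]'
python3 - <<'E'
from h import *
t=grab_frame("top")[:,:,::-1];s=grab_frame("scene")[:,:,::-1]
c=lambda im,x,y:cv2.resize(im[y:y+75,x:x+100],None,fx=4,fy=4,interpolation=cv2.INTER_CUBIC)
cv2.imwrite("pics/end.png",np.vstack([np.hstack([c(t,370,212),c(s,320,160)]),cv2.resize(t,(800,600))[200:500]]))
E
```

```text
clock: 21.35
position: [0.5467, -0.1677, 0.0466]
tool_rot: [3.142, -0.0, 1.492]
force: [0.0, 0.1, 0.0]
grip_width: 0.0764
finger_force: 0.0
clock: 21.85
position: [0.5463, -0.1675, 0.1178]
tool_rot: [-3.141, -0.0, 1.492]
force: [0.8, -0.6, 0.1]
grip_width: 0.0853
finger_force: 0.0
clock: 22.35
position: [0.5408, -0.2478, 0.2288]
tool_rot: [3.139, 0.001, 1.494]
force: [-0.1, -0.7, -0.0]
grip_width: 0.0856
finger_force: 0.0
clock: 22.85
position: [0.5305, -0.3676, 0.2269]
tool_rot: [3.141, -0.0, 1.49]
force: [1.2, 0.3, -0.3]
grip_width: 0.0853
finger_force: 0.0
```

View pics/end.png

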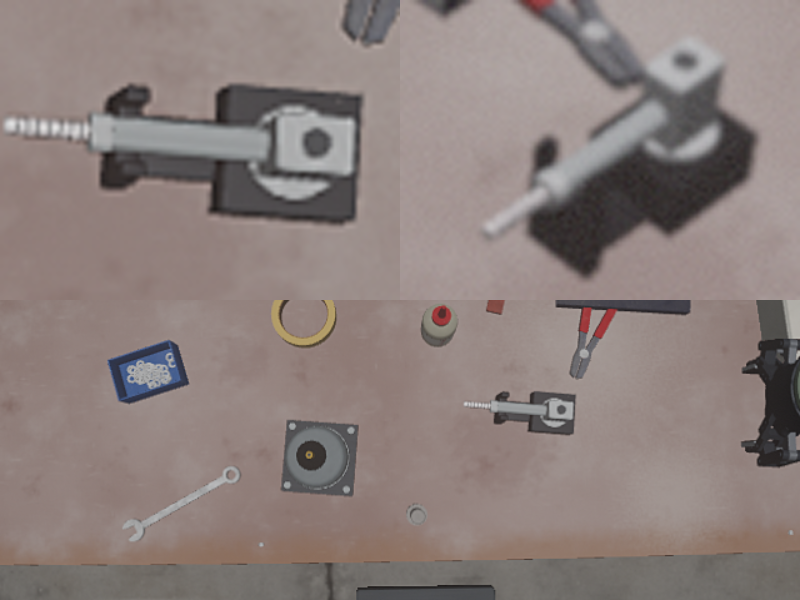

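The gauge sits in its rest as before, head centre at top ≈(449,247), with the rod out to the left to ≈(372,243). Nothing else has moved, and the gripper is well clear.

```bash
python3 -c "
from workcell import bot; print(bot.job_done())"
```

```text
the job is handed in; nothing more can be done
None
```

The gauge was pressed onto the seat at about 18 N for 3 s and is back in its rest with the rod out about 36 mm (estimated from the picture); the job is handed in, with no verdict returned.

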